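Sort bur cassettes into the carrier and lock the keeper

ROBOT

A 6-joint arm with a two-finger parallel gripper is mounted at the origin on the work surface. World frame = base frame: x ahead of the robot, y to its left, z up, the work surface at z = 0. Lengths are in mm, angles in degrees, forces in N, time in s.
With the tool pointing down it reaches from about 250 to 800 mm from the base axis. Payload 8.5 kg.
Tool frame: the origin (TCP) lies at the very end of the fingers, on their centre line; the grasp point (between the pads) lies 19 mm behind it; z points along the fingers, y is the line along which they close (so a half turn about z gives the same grasp; the last joint's range is limited). The gripper opens to 85 mm and grips with 20 to 120 N. Pads are 22 mm wide; open, the fingers measure 114 mm over their backs; the gripper's body (76 mm by 85 mm) begins 54 mm behind the grasp point. The pads swing forward as they close: fully open they stand 13 mm farther back than shut.
Start: joints at [75.573, 13.648, -0.773, 75.585, 0, 90], TCP at [130.79, 508.402, 231.276] pointing down, gripper open.
Joint ranges: [-152.45, 152.45], [-59.26, 108.67], [-65.41, 83.53], [-104.44, 129.93], [-82.83, 76.93], [-180, 180]. Speed limits (degrees/s): [127.2, 127.2, 159.86, 180, 180, 180].

INTERFACE

Orientations are given as a 3x3 rotation matrix whose columns are the frame's x, y, z axes.
In Python, from plant import bot gives the robot as it stands.
- The arm moves only by the tool arm_command, never from a script. Its argument "deltas" is one flat list of numbers, 7 for each row, row after row: the shift along the world's x, y, z each as a share of 4 cm, from -1 to 1, then the turn, a rotation vector about the world's x, y, z each as a share of 0.15 rad, from -1 to 1, then the opening, from -1 (shut) to 1 (fully open). A call has 1 to 10 rows; each row shifts and turns the commanded pose from where the row before left it; what a row does not reach is not made up. A row lasts 1/8 s, in which the tool goes at most 62.5 mm and 10.7 degrees, less where a joint would pass 70% of its speed; a pose out of reach is approached as far as the arm can. A call with a number of a shift or a turn outside -1 to 1 is refused whole. A call with a gripper value outside its range is refused whole. The fingers move at their own pace and stop on an object; the grip force is fixed at half the most. Time passes only in rows, so rows that do not move let the fingers close. It gives the time, the measured TCP pose, the force, the opening and the grip force at its end, in the units of the state.
- bot.get_obs(): the state, without advancing time (a new reading comes with each control period).
- bot.get_image(name): name is "scene" or "top"; returns (picture, depth): 480x640x3 uint8, blue, green, red; 480x640 float32, mm along the optical axis (not along the pixel's ray), 0 where there is no reading.
- bot.camera_info(name): a dict with "fx", "fy", "cx", "cy" (pixels), "k1" (the pictures are not rectified: a ray, as slopes to the right and down, at radius r is drawn at 1 + k1 r^2 times it, then the intrinsics apply), "R" (3x3) and "t" (3): a world point X has camera coordinates R X + t. Camera axes: x right, y down, z forward; pixel columns grow to the right and rows downward; lengths in mm; the calibration is good to about 2 mm. A picture is of the moment at which its call begins. camera_info takes no time and is no camera call.
- bot.close_job(): hands the job in; it is judged then, once.
The state is a dict: "clock": time; "q": joint angles; "dq": joint speeds; "joint_torque": joint torques, N m; "eef_pos": TCP position; "eef_rot": TCP orientation; "ft_force": force on the tool from outside, world axes, zero at the start; "wrist_torque": the same for the moment, N m; "width": finger opening in mm; "grasp_force": force on a finger pad.
Only numpy, scipy, OpenCV 4.12 (cv2) and the standard library are available. Lean on these libraries where they do the work, as an engineer would, in place of code of your own. Each camera call takes 0.05 s, during which the arm holds its last target. There are 200 camera calls.

TASK

Sort the inspected bur cassettes out of the leaning rack into the blue carrier: the green-tagged one upright in the green-framed pass nest, the red-tagged one upright in the red-framed reject nest, each pushed fully home past its stiff spring pad; leave the yellow-tagged one in the rack. Then throw the keeper lever by its black knob into the white-marked notch, so that the keeper bar lies over both cassettes, and let go. Do not push about or knock over the bur pot, bottle, cup, hammer or mandrel.

Things in the scene. Friction and masses are not known exactly. Their poses are not given: they have to be found in the camera images.
- cassette_green: bur cassette, aluminium, 24 (own x) x 30 (own y) x 66 mm (own z), 120 g; green tag on its top end and on the upper half of its 30 mm wide faces. Origin: centre of its underside; own z runs to the tagged end. At first in one of the rack's slots, own z leaning 35 degrees to the rack's -x; draw it out along its length, fingers on its 24 mm wide faces (free from 16 mm above the foot).
- cassette_red: bur cassette, aluminium, 24 (own x) x 30 (own y) x 66 mm (own z), 120 g; red tag on its top end and on the upper half of its 30 mm wide faces. Origin: centre of its underside; own z runs to the tagged end. At first in one of the rack's slots, own z leaning 35 degrees to the rack's -x; draw it out along its length, fingers on its 24 mm wide faces (free from 16 mm above the foot).
- cassette_yellow: bur cassette, aluminium, 24 (own x) x 30 (own y) x 66 mm (own z), 120 g; yellow tag on its top end and on the upper half of its 30 mm wide faces. Origin: centre of its underside; own z runs to the tagged end. Stands leaning in the rack like the others, and stays there.
- rack: fixed wooden rack 100 (x) x 240 (y) mm with three steel slots. Origin: centre of its underside. Slot floor centres at (10, -80 / 0 / +80, 30) mm in its frame; slots lean 35 degrees to its -x. Measured along the slot, the support on the -x side is 38 mm high, the +x wall 18 mm, the side ribs (y) 14 mm; about 2 mm play.
- carrier: fixed blue block 80 (x) x 216 (y) x 30 mm high, nests at y = +75 and -75 mm, keeper pivot post in the middle. Origin: centre of its underside. Each nest has steel lead-in lips up to 8 mm high on its -x and y sides. A cassette goes in upright, its own x along the carrier's x (either way round), and stands 44 mm above the block when home.
- pass_nest: green frame round the pass nest (at either end of the carrier). Origin: centre of its mouth, on the carrier's top; axes as the carrier's. Pocket 22 mm deep, 34 mm wide in y, solid wall at x = -14 mm; a round brass spring pad reaches in from +x to x = +10 mm, 11 mm down. It holds a cassette about 17 mm proud until pushed (5 to 15 N), then presses it to the wall.
- reject_nest: red frame painted round the reject nest, at the other end of the carrier; same pocket and origin as the pass nest.
- keeper (a joint): keeper lever: steel bar 190 x 14 x 8 mm turning on the carrier's middle, underside 78 mm above the bench (4 mm over seated cassettes). Radians: about 0 = open, bar along the carrier's x, knob on its -x side; grows as the knob swings towards the carrier's +y; 1.5 = white-marked notch, bar along y over both nests. Stiff (about 2 N at the knob): stays where it is left; stop at 1.56.
- keeper_knob (a point): on the axis of the black knob, an upright round pin on the keeper bar, 12 mm across, 80 mm from the pivot, from 86 to 130 mm above the bench; this point is 115 mm above the bench. It can be pinched and swung without turning the hand.
- bur_pot: bystander, to be left alone: open brass pot of burs, 44 mm across, 52 mm high. Origin: centre of its underside.
- rinse_bottle: bystander, to be left alone: clear bottle with blue cap, 54 mm across, 130 mm high. Origin: centre of its underside.
- paper_cup: bystander, to be left alone: reddish cup, 80 mm across, 100 mm high. Origin: centre of its underside.
- chasing_hammer: bystander, to be left alone: hammer lying flat, 220 mm long. Origin: centre of its underside.
- ring_mandrel: bystander, to be left alone: upright tapered steel mandrel on a 44 mm foot, 120 mm high. Origin: centre of its underside.
Mind the look-alikes: they are no part of the job. Leave any purple look-alike of the cassette_green alone.

How it is judged (in metres and radians):
On the way:
1. both cassettes fully home in the nests of their colour, with the keeper still open (x of cassette_green in the frame of pass_nest between -0.007 and 0.007 m and y of cassette_green in the frame of pass_nest between -0.007 and 0.007 m and z of cassette_green in the frame of pass_nest below -0.0185 m and angle between each of cassette_green, cassette_red's own z axis and vertical below 0.12 rad and x of cassette_red in the frame of reject_nest between -0.007 and 0.007 m and y of cassette_red in the frame of reject_nest between -0.007 and 0.007 m and z of cassette_red in the frame of reject_nest below -0.0185 m and value of joint keeper below 0.5 rad), for 0.2 s.
At the end, for the whole second after the job is handed in: green-tagged cassette in the pass nest, red-tagged in the reject nest, each within 7 mm of centre, foot at least 18.5 mm below the mouth (home 22), within 0.12 rad of upright, at rest; keeper at rest at 1.5 within 0.1 rad; yellow-tagged cassette within 12 mm of its start (x of cassette_green in the frame of pass_nest between -0.007 and 0.007 m and y of cassette_green in the frame of pass_nest between -0.007 and 0.007 m and z of cassette_green in the frame of pass_nest below -0.0185 m and angle between each of cassette_green, cassette_red's own z axis and vertical below 0.12 rad and x of cassette_red in the frame of reject_nest between -0.007 and 0.007 m and y of cassette_red in the frame of reject_nest between -0.007 and 0.007 m and z of cassette_red in the frame of reject_nest below -0.0185 m and value of joint keeper between 1.4 and 1.6 rad and velocity of joint keeper between -0.05 and 0.05 rad/s and linear speed of each of cassette_green, cassette_red below 0.02 m/s and distance of cassette_yellow from where it was at the start of the episode below 0.012 m); the robot touches nothing.
It fails at once if the yellow-tagged cassette is taken or pushed out of its slot (distance of cassette_yellow from where it was at the start of the episode above 0.02 m).
It fails at once if a bystander is pushed away (over 30 mm) or knocked over (distance of any of bur_pot, rinse_bottle, paper_cup, chasing_hammer, ring_mandrel from where it was at the start of the episode above 0.03 m or angle between any of bur_pot, rinse_bottle, paper_cup, chasing_hammer, ring_mandrel's own z axis and vertical above 0.5 rad).
It also fails if it takes over 72 s, if anything falls off the work surface, if the arm or the gripper's body presses on something with over 40 N, if the wrist force passes 120 N, or if a joint passes its speed limit or range.

## Working session

There is one attempt and no reset: what is moved stays moved. The work goes in short steps, Python scripts to look and compute and a tool call to move; the robot and the scene stay as the last step left them, time stands still between calls to the robot, and variables do not carry over. Pictures are saved under pics/ and viewed, at most 10 in all, crops included, and the job is handed in when it is done.

Besides the shell and the picture viewer there is one more tool, called after "Call:" by a JSON object that holds its "api" and its "payload", one argument or row to a line. arm_command: Moves the arm, as the interface text tells. Its arguments: {"type":"object","properties":{"deltas":{"type":"array"}},"required":["deltas"]}

```bash
mkdir -p pics
cat > h.py <<'E'
import numpy as np, cv2
from plant import bot
def cam(n):
    c=bot.camera_info(n); return c,np.array(c["R"]),np.array(c["t"])
def cloud(n,d):
    c,R,t=cam(n); K=np.array([[c["fx"],0,c["cx"]],[0,c["fy"],c["cy"]],[0,0,1.]])
    v,u=np.mgrid[:480,:640]
    p=cv2.undistortPoints(np.stack([u,v],-1).reshape(-1,1,2).astype(float),K,np.array([c["k1"],0,0,0.])).reshape(480,640,2)
    X=np.dstack([p*d[...,None],d]).astype(float)
    return (X-t)@R
E
python3 - <<'E'
from h import *
for n in("scene","top"):
    im,d=bot.get_image(n); cv2.imwrite(f"pics/{n}0.png",im); np.savez(f"{n}0.npz",im=im,d=d); print({k:np.round(v,3).tolist() for k,v in bot.camera_info(n).items()})
print(bot.get_obs())
E
```

```text
{'fx': 599.257, 'fy': 599.257, 'cx': 319.237, 'cy': 238.454, 'k1': -0.019, 'R': [[0.775, 0.632, -0.004], [0.514, -0.634, -0.578], [-0.368, 0.446, -0.816]], 't': [-497.845, -226.94, 1558.475]}
{'fx': 466.251, 'fy': 466.251, 'cx': 318.551, 'cy': 234.649, 'k1': -0.097, 'R': [[0.0, -1.0, 0.001], [-0.997, -0.0, -0.078], [0.078, -0.0, -0.997]], 't': [39.954, 606.919, 1026.16]}
{'clock': 0.1, 'q': array([ 7.55735997e+01,  1.36783141e+01, -8.10072675e-01,  7.55854605e+01,
       -4.51002644e-04,  9.00017939e+01]), 'dq': array([ 0.03610601, -0.08519254,  0.07958238, -0.08678312, -0.02099239,
       -0.03053649]), 'joint_torque': array([ 5.21080055e-04, -5.39719963e+01,  3.46998239e+01,  1.34073867e-02,
        3.77080733e-05, -4.71364984e-06]), 'eef_pos': array([130.70810304, 508.09269399, 230.74850848]), 'eef_rot': array([[-9.68460670e-01,  2.49166273e-01, -3.13482548e-04],
       [ 2.49166470e-01,  9.68459864e-01, -1.25019767e-03],
       [-7.91182884e-06, -1.28887662e-03, -9.99999169e-01]]), 'ft_force': array([ 0.07274288, -0.0752512 , -0.07055429]), 'wrist_torque': array([0.0498933 , 0.00580028, 0.02040578]), 'grasp_force': 0.0, 'width': 85.47656698184329}
```

View pics/scene0.png

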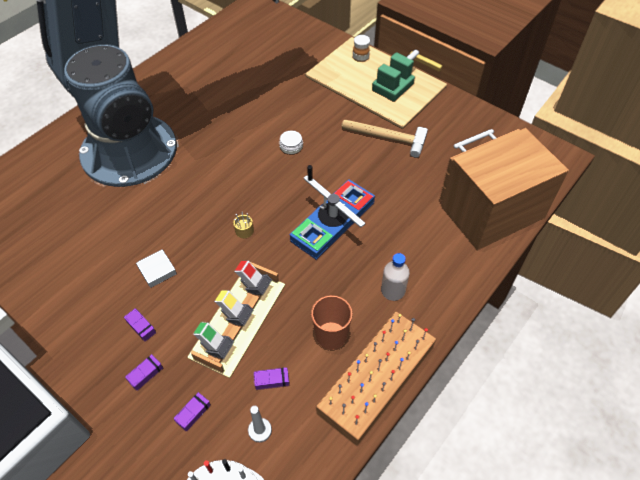

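View pics/top0.png

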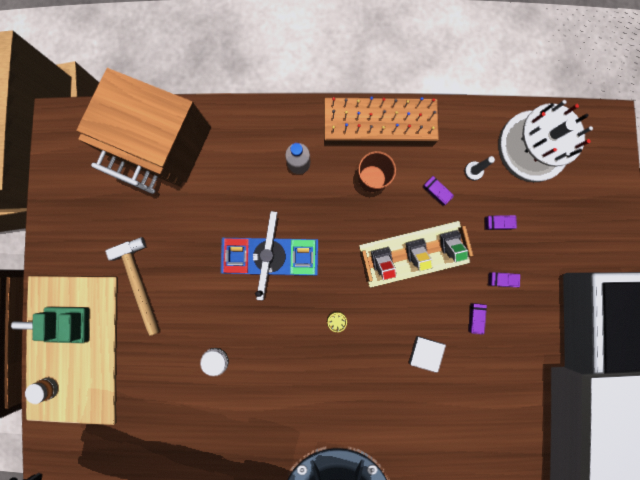

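Three cassettes lean in the cream rack, red (top view 387,268), yellow (424,262) and green (460,250). The carrier is at (270,257) with the red nest at (236,256), the green nest at (303,257) and the knob at about (260,295). The purple blocks are the look-alikes. Next I'll confirm with a crop and measure.

Run:
```python
from h import *
P={}
for n in("top","scene"):
    z=np.load(n+"0.npz"); im,d=z["im"],z["d"]; C=cloud(n,d); hsv=cv2.cvtColor(im,cv2.COLOR_BGR2HSV)
    H,S,V=[hsv[...,i].astype(int) for i in range(3)]
    x,y,zz=C[...,0],C[...,1],C[...,2]
    box=((0,0),) 
    masks=dict(green=(H>50)&(H<80),red=((H<6)|(H>174)),yellow=(H>22)&(H<33),blue=(H>100)&(H<125))
    for k,m in masks.items():
        m=m&(S>150)&(V>70)&(d>0)&(zz>20)
        nl,L,st,ce=cv2.connectedComponentsWithStats(m.astype(np.uint8))
        for i in range(1,nl):
            if st[i,4]>=25 and 200<np.median(x[L==i])<650 and abs(np.median(y[L==i]))<420:
                Q=C[L==i]; print(n,k,st[i,4],ce[i].round(),np.median(Q,0).round(1),Q.min(0).round(),Q.max(0).round())
    # carrier top plane z 27..33 non wood ; minAreaRect
    m=(S>120)&(H>100)&(H<125)|((H>50)&(H<80)&(S>150))|(((H<6)|(H>174))&(S>150))
    m&=(abs(zz-30)<5)&(x>300)&(x<600)&(y>30)&(y<330)
    Q=C[m][:,:2].astype(np.float32); print(n,"carrier",len(Q),cv2.minAreaRect(Q))
    # rack base top
    # black knob: z 100..130 near carrier
    m=(zz>100)&(zz<140)&(x>250)&(x<600)&(y>0)&(y<350); nl,L,st,ce=cv2.connectedComponentsWithStats(m.astype(np.uint8))
    for i in range(1,nl):
        if st[i,4]>5: Q=C[L==i]; print(n,"tall",st[i,4],ce[i].round(),Q.mean(0).round(1),Q[:,2].max().round(1))
    m=(zz>78)&(zz<92)&(x>250)&(x<600)&(y>0)&(y<350); Q=C[m]; 
    if len(Q): print(n,"bar",len(Q),cv2.minAreaRect(Q[:,:2].astype(np.float32)))
    # bystanders
z=np.load("top0.npz"); im=z["im"]; a=cv2.resize(im[200:310,210:490],None,fx=2.85,fy=2.85,interpolation=cv2.INTER_CUBIC)
s=np.load("scene0.npz")["im"]; b=cv2.resize(s[160:380,180:400],None,fx=1.3,fy=1.3)
b=cv2.copyMakeBorder(b,0,0,0,a.shape[1]-b.shape[1],0); cv2.imwrite("pics/crop1.png",np.vstack([a,b])[:600])
C=cloud("top",np.load("top0.npz")["d"])
for nm,u,v in[("pot",337,322),("bottlecap",297,150),("cupL",360,170),("ham",125,250),("mandrel",489,160),("whitebox",428,354),("jar",213,362)]: print(nm,C[v,u].round())
```

```text
top green 43 [458. 248.] [ 574.1 -258.7   77. ] [ 569. -269.   70.] [ 581. -250.   86.]
top green 49 [461. 256.] [ 556.6 -263.5   83.6] [ 550. -273.   79.] [ 563. -254.   89.]
top red 327 [236. 256.] [542.8 224.9  30.4] [523. 200.  24.] [597. 252.  36.]
top red 67 [386. 265.] [ 537.9 -103.9   77.3] [ 529. -115.   63.] [544. -93.  88.]
top red 74 [389. 274.] [ 518.8 -108.6   83. ] [ 510. -120.   76.] [527. -97.  90.]
top yellow 60 [422. 256.] [ 556.9 -181.8   77.4] [ 548. -193.   66.] [ 564. -172.   89.]
top yellow 48 [425. 265.] [ 537.7 -186.2   82.9] [ 531. -196.   77.] [ 544. -176.   89.]
top blue 35 [222. 255.] [560.7 256.7  28.8] [523. 254.  26.] [599. 257.  32.]
top blue 280 [253. 255.] [564.1 188.6  28.4] [521. 162.  24.] [599. 198.  34.]
top blue 327 [284. 256.] [558.7 114.8  28.8] [519. 104.  23.] [597. 153.  37.]
top blue 69 [316. 257.] [556.3  45.9  29.3] [519.  44.  25.] [595.  48.  33.]
top carrier 1223 ((558.883544921875, 150.78622436523438), (215.119384765625, 79.8261489868164), 88.83830261230469)
top tall 35 [258. 293.] [479.9 162.6 126.1] 131.8
top bar 458 ((531.94635
[... 254 characters left out ...]
scene red 84 [249. 270.] [ 536.6 -101.4   81.2] [ 529. -113.   69.] [545. -91.  93.]
scene blue 82 [355. 206.] [590.  197.9  31.4] [543. 190.  22.] [601. 254.  38.]
scene blue 412 [321. 231.] [571.7 114.1  31.9] [516.  44.  22.] [600. 169.  40.]
scene carrier 767 ((558.86865234375, 153.65965270996094), (220.21487426757812, 82.39598083496094), 89.28349304199219)
scene tall 64 [310. 171.] [481.9 164.3 120.6] 135.5
scene bar 308 ((532.1275634765625, 155.6619415283203), (30.583839416503906, 136.90399169921875), 86.06452178955078)
pot [411.  -1.  18.]
bottlecap [774.  85. 127.]
cupL [751. -53.  42.]
ham [571. 482.  24.]
mandrel [ 758. -319.  118.]
whitebox [ 339. -205.   22.]
jar [323. 275.  28.]
```

View pics/crop1.png

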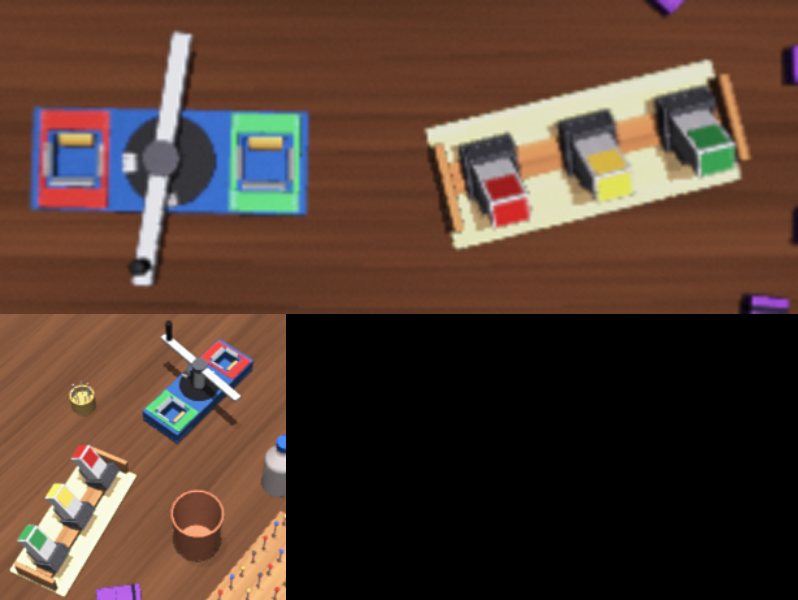

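The crop confirms it: the red, yellow and green tags are in the rack, the purple blocks are loose on the table, and the nests are red on the left and green on the right. The brass pads are on the far (+x) side. Next step is to triangulate.

```bash
cat >> h.py <<'E'
def tri(obs):
    """obs: list of (cam,(u,v)); returns point, residual px per cam"""
    from scipy.optimize import least_squares
    def proj(n,X):
        c,R,t=cam(n); p=R@X+t; s=p[:2]/p[2]; s=s*(1+c["k1"]*(s@s)); return np.array([c["fx"]*s[0]+c["cx"],c["fy"]*s[1]+c["cy"]])
    f=lambda X:np.concatenate([proj(n,X)-np.array(u) for n,u in obs])
    r=least_squares(f,[550,0,50.]); return r.x.round(1),r.fun.round(2)
from scipy.spatial.transform import Rotation as Ro
zr=Ro.from_euler
def togo(pos,z,y):
    """delta in row units (40 mm, .15 rad) from measured pose to target pos with tool z, tool y"""
    o=bot.get_obs(); z=np.array(z,float)/np.linalg.norm(z); y=np.array(y,float); y-=z*(y@z); y/=np.linalg.norm(y)
    T=np.column_stack([np.cross(y,z),y,z]); rv=Ro.from_matrix(T@np.array(o["eef_rot"]).T).as_rotvec()
    print("t",o["clock"],"pos",np.round(o["eef_pos"],1),"f",np.round(o["ft_force"],1),"w",round(o["width"],1),"rows shift",((np.array(pos)-o["eef_pos"])/40).round(3),"turn",(rv/.15).round(3))
E
python3 - <<'E'
from h import *
z=np.load("scene0.npz"); im=z["im"]; hsv=cv2.cvtColor(im,cv2.COLOR_BGR2HSV).astype(int); H,S,V=hsv[...,0],hsv[...,1],hsv[...,2]
def comps(n,lo,hi,box,smin=100,vmin=60):
    im=np.load(n+"0.npz")["im"]; h=cv2.cvtColor(im,cv2.COLOR_BGR2HSV).astype(int)
    m=((h[...,0]>=lo)&(h[...,0]<=hi)) if lo<hi else ((h[...,0]>=lo)|(h[...,0]<=hi))
    m&=(h[...,1]>smin)&(h[...,2]>vmin); M=np.zeros_like(m); a,b,c,d=box; M[b:d,a:c]=m[b:d,a:c]
    # split tag faces by brightness: use component list
    nl,L,st,ce=cv2.connectedComponentsWithStats(M.astype(np.uint8),connectivity=4)
    return [(st[i,4],ce[i].round(2).tolist(),st[i,:4].tolist()) for i in range(1,nl) if st[i,4]>15]
for k,lo,hi,bt,bs in[("red",172,7,(372,240,405,290),(225,255,272,290)),("yellow",20,34,(405,240,440,285),(210,285,245,318)),("green",45,85,(440,230,475,270),(190,315,225,355))]:
    print(k,"top",comps("top",lo,hi,bt),"scene",comps("scene",lo,hi,bs))
for k,lo,hi,bt,bs in[("redframe",172,7,(215,230,255,285),(325,175,380,215)),("greenframe",45,85,(285,230,325,285),(285,210,335,260))]:
    print(k,"top",comps("top",lo,hi,bt),"scene",comps("scene",lo,hi,bs))
a=cv2.resize(im[175:260,285:380],None,fx=4.2,fy=4.2,interpolation=cv2.INTER_CUBIC);b=cv2.resize(im[255:340,190:285],None,fx=4.2,fy=4.2,interpolation=cv2.INTER_CUBIC)
cv2.imwrite("pics/crop2.png",np.hstack([a,b]))
E
```

```text
red top [(np.int32(79), [386.27, 265.13], [380, 261, 13, 9]), (np.int32(95), [388.82, 274.21], [383, 270, 13, 10])] scene [(np.int32(68), [240.41, 265.22], [235, 260, 12, 11]), (np.int32(98), [249.29, 270.21], [244, 263, 12, 15])]
yellow top [(np.int32(78), [422.29, 256.27], [416, 252, 13, 9]), (np.int32(84), [425.24, 265.12], [420, 261, 12, 9])] scene [(np.int32(70), [220.81, 294.89], [215, 290, 12, 11]), (np.int32(113), [229.66, 300.67], [224, 293, 13, 16])]
green top [(np.int32(67), [457.96, 247.55], [452, 244, 13, 8]), (np.int32(77), [461.14, 256.08], [456, 252, 12, 9])] scene [(np.int32(62), [199.76, 327.4], [195, 323, 11, 10]), (np.int32(110), [208.95, 333.0], [203, 326, 13, 15])]
redframe top [(np.int32(365), [236.09, 256.16], [224, 239, 24, 34])] scene [(np.int32(266), [352.88, 195.41], [335, 181, 38, 29])]
greenframe top [(np.int32(390), [302.41, 256.24], [291, 240, 24, 34])] scene [(np.int32(314), [311.86, 234.88], [292, 219, 40, 31])]
```

View pics/crop2.png

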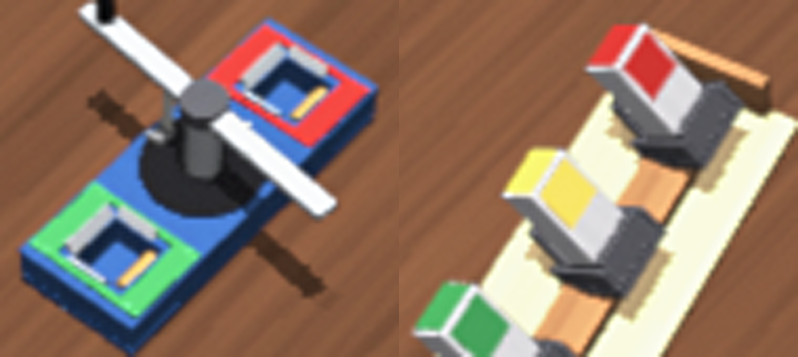

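Call:
{"api": "arm_command", "payload": {
  "deltas": [0.9, -1, 0, 0, 0, 0, 0.3, 0.9, -1, 0, 0, 0, 0.66, 0.3, 0.9, -1, 0, 0, 0, 0.66, 0.3, 0.9, -1, 0, 0, 0, 0.66, 0.3, 0.9, -1, 0, 0, 0, 0.66, 0.3, 0.9, -1, 0, 0, 0, 0.64, 0.3, 0.9, -1, 0, 0, 0, 0, 0.3, 0.9, -1, 0, 0, 0, 0, 0.3, 0.9, -1, 0, 0, 0, 0, 0.3, 0.5, -1, 0, 0, 0, 0, 0.3]
}}

```text
clock: 1.35
eef_pos: [476.1, 106.8, 230.8]
eef_rot: [[-0.971, -0.237, -0.0], [-0.237, 0.971, -0.0], [0.0, -0.0, -1.0]]
ft_force: [0.4, 0.2, -0.0]
width: 55.6
grasp_force: 0.0
```

Run:
```python
from h import *
for n,a,b in[("red top",(388.82,274.21),(240.41,265.22)),("red face",(386.27,265.13),(249.29,270.21)),("yel top",(425.24,265.12),(220.81,294.89)),("yel face",(422.29,256.27),(229.66,300.67)),("gr top",(461.14,256.08),(199.76,327.4)),("gr face",(457.96,247.55),(208.95,333.0)),("redframe",(235.5,255.5),(353.5,195)),("greenframe",(302.5,256.5),(311.5,234))]:
    print(n,*tri([("top",a),("scene",b)]))
# frame convex hull rect in plane z=30 per camera
for n,bx in(("top",((215,230,255,285),(285,230,325,285))),("scene",((325,175,380,215),(285,210,335,260)))):
    im=np.load(n+"0.npz")["im"]; h=cv2.cvtColor(im,cv2.COLOR_BGR2HSV).astype(int)
    c,R,t=cam(n); C1=cloud(n,np.ones((480,640))); o=-R.T@t; r=C1-o; P=o+r*((30-o[2])/r[...,2])[...,None]
    for k,(a,b,cc,d) in zip(("red","green"),bx):
        m=((h[...,0]<8)|(h[...,0]>172)) if k=="red" else (h[...,0]>45)&(h[...,0]<85)
        m&=(h[...,1]>100)&(h[...,2]>60); M=np.zeros_like(m); M[b:d,a:cc]=m[b:d,a:cc]
        rr=cv2.minAreaRect(P[M][:,:2].astype(np.float32)); print(n,k,[np.round(v,1) for v in rr])
```

```text
red top [ 518.6 -107.3   89.8] [-0.07 -0.07 -0.1   0.  ]
red face [ 538.  -102.6   84.1] [-0.22 -0.23 -0.31  0.  ]
yel top [ 537.6 -184.3   91.3] [-0.11 -0.12 -0.15 -0.  ]
yel face [ 556.6 -180.1   83.1] [-0.15 -0.16 -0.21 -0.  ]
gr top [ 556.5 -261.9   90.4] [-0.13 -0.13 -0.17 -0.01]
gr face [ 575.3 -257.4   83. ] [-0.24 -0.24 -0.31 -0.01]
redframe [560.6 226.2  35.9] [-0.57 -0.57 -0.85  0.15]
greenframe [557.6  76.   37.2] [-0.12 -0.12 -0.18  0.02]
top red [array([559.6, 223. ]), array([82.8, 76.5]), np.float64(0.2)]
top green [array([557.6,  76.1]), array([73.6, 51.4]), np.float64(0.1)]
scene red [array([557.1, 232.5]), array([60.1, 80.3]), np.float64(81.7)]
scene green [array([554.5,  81. ]), array([54.7, 76.5]), np.float64(88.6)]
```

Call:
{"api": "arm_command", "payload": {
  "deltas": [0.07, -0.91, -0.3, 0.193, -0.791, 0, 0.3, 0.07, -0.91, -0.3, 0.193, -0.791, 0, 0.3, 0.07, -0.91, -0.5, 0.193, -0.791, 0, 0.3, 0.07, -0.91, -0.5, 0.193, -0.791, 0, 0.3, 0.08, -0.91, -0.6, 0.193, -0.791, 0, 0.3, 0.08, -0.91, -0.59, 0, 0, 0, 0.3, 0, 0, 0, 0, 0, 0, 0.3]
}}

```text
clock: 2.22
eef_pos: [491.1, -111.8, 117.7]
eef_rot: [[-0.798, -0.234, 0.555], [-0.191, 0.972, 0.135], [-0.571, 0.001, -0.821]]
ft_force: [-0.4, 0.1, 0.5]
width: 55.2
grasp_force: 0.0
```

```bash
cat >> h.py <<'E'
def proj(n,X):
    c,R,t=cam(n); return cv2.projectPoints(np.array(X,float).reshape(-1,1,3),cv2.Rodrigues(R)[0],t,np.array([[c["fx"],0,c["cx"]],[0,c["fy"],c["cy"]],[0,0,1.]]),np.array([c["k1"],0,0,0.]))[0].reshape(-1,2)
xr=np.array([np.cos(np.radians(13.7)),np.sin(np.radians(13.7)),0]); yr=np.array([-xr[1],xr[0],0])
zo=-np.sin(np.radians(35))*xr+np.cos(np.radians(35))*np.array([0,0,1.])
E
python3 - <<'E'
from h import *
foot=np.array([554.3,-97,30.]); togo(foot+109*zo,-zo,yr)
o=bot.get_obs(); R=np.array(o["eef_rot"]); p=np.array(o["eef_pos"])
tiles=[]
for n,w,k in(("scene",110,4),("top",110,3)):
    im,d=bot.get_image(n); pr=proj(n,[p,p+R[:,1]*27.5,p-R[:,1]*27.5,p-R[:,2]*60,p+R[:,1]*27.5+R[:,0]*11,p+R[:,1]*27.5-R[:,0]*11,p-R[:,1]*27.5+R[:,0]*11,p-R[:,1]*27.5-R[:,0]*11])
    u,v=pr[0].astype(int); a=cv2.resize(im[v-60:v+60,u-50:u+50],None,fx=4,fy=4,interpolation=cv2.INTER_CUBIC)
    for q in pr: cv2.circle(a,tuple(((q-[u-50,v-60]+.5)*4).astype(int).tolist()),3,(255,0,255),-1)
    tiles.append(a); np.savez(n+"1.npz",im=im,d=d)
cv2.imwrite("pics/g1.png",np.hstack(tiles))
E
```

```text
t 2.225 pos [ 491.1 -111.8  117.7] f [-0.4  0.1  0.5] w 55.2 rows shift [0.062 0.001 0.041] turn [-0.004 -0.022  0.021]
```

View pics/g1.png

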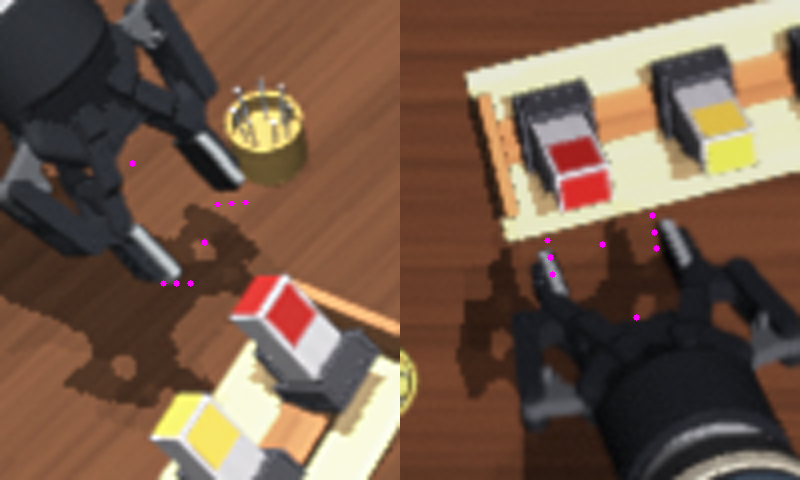

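The gripper stands over the red cassette, with its fingertips (scene tile about 170,278 and 225,185) straddling the right line. Both cameras show the same bias of about 6 mm upward. I'll quantify it before closing in.

Run:
```python
from h import *
p=np.array([491.1,-111.8,117.7]);us,vs=proj("scene",[p])[0].astype(int);ut,vt=proj("top",[p])[0].astype(int)
L=lambda s,t:tri([("scene",(us-50+s[0]/4-.5,vs-60+s[1]/4-.5)),("top",(ut-50+(t[0]-400)/4-.5,vt-60+t[1]/4-.5))])
a=L((172,276),(548,254)); b=L((235,186),(668,222)); print(a,b, (a[0]+b[0])/2-p)
# triangulated yellow/red-based rack dir & z bias at tops
```

```text
(array([ 471.8, -103.6,   57.9]), array([7.9 , 0.11, 5.52, 5.69])) (array([ 514.3, -120.3,  198.5]), array([-7.49, -0.11, -5.07, -5.21])) [ 1.95 -0.15 10.5 ]
```

Run:
```python
from h import *
p=np.array([491.1,-111.8,117.7]);us,vs=proj("scene",[p])[0].astype(int);ut,vt=proj("top",[p])[0].astype(int)
L=lambda s,t:tri([("scene",(us-50+s[0]/4-.5,vs-60+s[1]/4-.5)),("top",(ut-50+(t[0]-400)/4-.5,vt-60+t[1]/4-.5))])
a=L((172,276),(668,222)); b=L((235,186),(548,254)); print(a,b, (a[0]+b[0])/2-p)
```

```text
(array([ 502.6, -142.8,  134.4]), array([0.33, 0.01, 0.23, 0.23])) (array([487. , -82.1, 132.2]), array([0.09, 0.  , 0.06, 0.06])) [ 3.7  -0.65 15.6 ]
```

Call:
{"api": "arm_command", "payload": {
  "deltas": [0.25, 0.057, -0.34, 0, -0.02, 0.02, 0.3, 0.25, 0.057, -0.34, 0, 0, 0, 0.3, 0.25, 0.057, -0.34, 0, 0, 0, 0.3, 0.25, 0.057, -0.34, 0, 0, 0, 0.3, 0, 0, 0, 0, 0, 0, 0.3]
}}

```text
clock: 2.95
eef_pos: [532.8, -99.4, 65.2]
eef_rot: [[-0.793, -0.243, 0.558], [-0.199, 0.97, 0.139], [-0.575, -0.001, -0.818]]
ft_force: [0.7, 0.2, 1.1]
width: 55.5
grasp_force: 0.0
```

Run:
```python
from h import *
foot=np.array([554.3,-97,30.]); togo(foot+41*zo,-zo,yr)
tiles=[]
for n,(u,v) in(("scene",(250,255)),("top",(388,270))):
    im,d=bot.get_image(n); tiles.append(cv2.resize(im[v-50:v+50,u-50:u+50],None,fx=4,fy=4,interpolation=cv2.INTER_CUBIC))
cv2.imwrite("pics/g2.png",np.hstack(tiles))
```

```text
t 2.95 pos [532.8 -99.4  65.2] f [0.7 0.2 1.1] w 55.5 rows shift [-0.033 -0.079 -0.04 ] turn [ 0.002  0.016 -0.042]
```

View pics/g2.png

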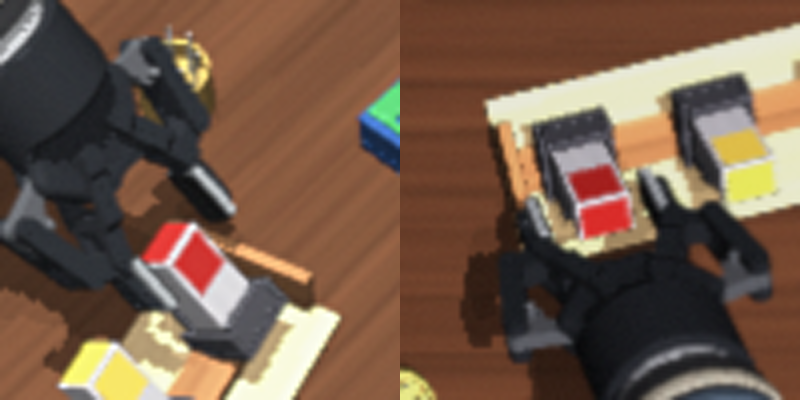

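Fingers straddle the red cassette (top tile: pads at 540,220 and 650,195, tag at 603,215). A small −y trim is needed, then close.

Call:
{"api": "arm_command", "payload": {
  "deltas": [-0.03, -0.07, -0.03, 0, 0, -0.04, 0.3, 0, 0, 0, 0, 0, 0, -0.3, 0, 0, 0, 0, 0, 0, -1, 0, 0, 0, 0, 0, 0, -1, 0, 0, 0, 0, 0, 0, -1, 0, 0, 0, 0, 0, 0, -1]
}}

```text
clock: 3.8
eef_pos: [531.0, -104.0, 64.7]
eef_rot: [[-0.794, -0.234, 0.561], [-0.192, 0.972, 0.134], [-0.576, -0.002, -0.817]]
ft_force: [-7.0, -2.2, 9.0]
width: 29.1
grasp_force: 58.4
```

Call:
{"api": "arm_command", "payload": {
  "deltas": [-0.1, -0.024, 0.147, 0, 0, 0, -1, -0.19, -0.047, 0.28, 0, 0, 0, -1, -0.19, -0.047, 0.28, 0, 0, 0, -1, -0.19, -0.047, 0.28, 0, 0, 0, -1, -0.19, -0.047, 0.28, 0, 0, 0, -1, -0.19, -0.047, 0.28, 0, 0, 0, -1, -0.19, -0.047, 0.28, 0, 0, 0, -1, 0, 0, 0.9, 0, 0, 0, -1, 0, 0, 0, 0, 0, 0, -1]
}}

```text
clock: 4.92
eef_pos: [482.7, -116.8, 176.2]
eef_rot: [[-0.792, -0.234, 0.564], [-0.194, 0.972, 0.132], [-0.579, -0.005, -0.815]]
ft_force: [0.8, -0.6, -0.6]
width: 29.5
grasp_force: 60.0
```

```bash
cat >> h.py <<'E'
yaw=np.radians(-1.0); xc=np.array([np.cos(yaw),np.sin(yaw),0]); yc=np.array([-xc[1],xc[0],0]); cc=np.array([558.9,152.2,0])
E
python3 - <<'E'
from h import *
togo(cc+75*yc+np.array([0,0,190]),[0,0,-1],yc)
E
```

```text
t 4.925 pos [ 482.7 -116.8  176.2] f [ 0.8 -0.6 -0.6] w 29.5 rows shift [1.938 8.6   0.344] turn [-0.422  4.105 -1.649]
```

Call:
{"api": "arm_command", "payload": {
  "deltas": [0.3, 0.5, 0.4, -0.07, 0.684, -0.275, -1, 0.3, 0.95, 0, -0.07, 0.684, -0.275, -1, 0.3, 0.95, 0, -0.07, 0.684, -0.275, -1, 0.3, 0.95, 0, -0.07, 0.684, -0.275, -1, 0.3, 0.95, 0, -0.07, 0.684, -0.275, -1, 0.24, 0.95, 0, -0.07, 0.684, -0.275, -1, 0.2, 0.95, 0, 0, 0, 0, -1, 0, 0.95, 0, 0, 0, 0, -1, 0, 0.95, 0, 0, 0, 0, -1, 0, 0.5, 0, 0, 0, 0, -1]
}}

```text
clock: 6.18
eef_pos: [558.6, 229.6, 188.0]
eef_rot: [[-1.0, 0.018, -0.005], [0.018, 1.0, 0.003], [0.005, 0.003, -1.0]]
ft_force: [-0.2, 0.9, -1.9]
width: 28.9
grasp_force: 60.0
```

Call:
{"api": "arm_command", "payload": {
  "deltas": [0, 0, 0, 0, 0, 0, -1, 0, 0, 0, 0, 0, 0, -1]
}}

```text
clock: 6.42
eef_pos: [559.0, 227.2, 188.9]
eef_rot: [[-1.0, 0.02, -0.004], [0.02, 1.0, 0.003], [0.004, 0.002, -1.0]]
ft_force: [1.1, 0.5, -0.7]
width: 28.9
grasp_force: 60.0
```

Run:
```python
from h import *
togo(cc+75*yc+np.array([0,0,190]),[0,0,-1],yc)
o=bot.get_obs(); R=np.array(o["eef_rot"]); p=np.array(o["eef_pos"])
tiles=[]
for n in("scene","top"):
    im,d=bot.get_image(n); np.savez(n+"2.npz",im=im,d=d)
    u,v=proj(n,[p])[0].astype(int); v+=15*(n=="scene"); a=cv2.resize(im[v-60:v+60,u-50:u+50],None,fx=4,fy=4,interpolation=cv2.INTER_CUBIC)
    b=p-[0,0,-0]+R[:,2]*41
    for q in proj(n,[b+sx*12*R[:,0]+sy*15*R[:,1] for sx,sy in((1,1),(1,-1),(-1,1),(-1,-1))]): cv2.circle(a,tuple(((q-[u-50,v-60]+.5)*4).astype(int).tolist()),2,(255,0,255),-1)
    tiles.append(a); print(n,u,v)
cv2.imwrite("pics/g3.png",np.hstack(tiles))
```

```text
t 6.425 pos [559.  227.2 188.9] f [ 1.1  0.5 -0.7] w 28.9 rows shift [0.03  0.001 0.027] turn [-0.017 -0.027  0.015]
scene 355 164
top 220 252
```

View pics/g3.png

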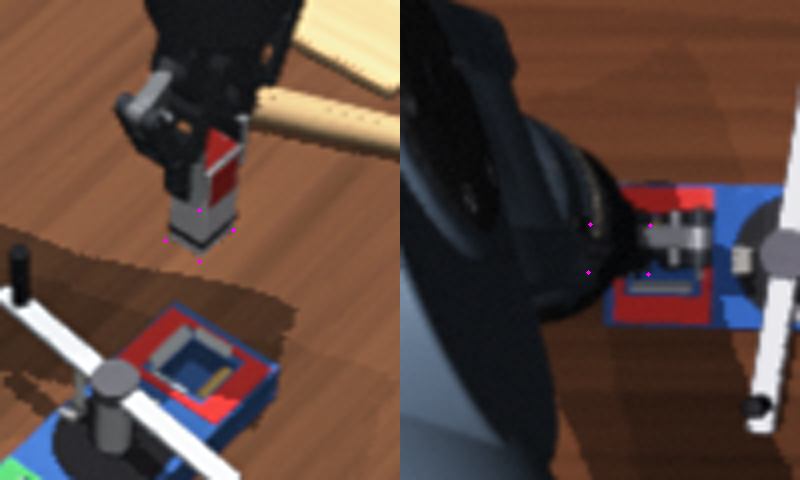

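Red cassette held upright above the red nest (scene tile: foot corner at 200,252, nest centre at 200,365). Descend to just above the lips.

Call:
{"api": "arm_command", "payload": {
  "deltas": [0.02, 0, -0.7, -0.017, -0.027, 0.015, -1, 0, 0, -0.8, 0, 0, 0, -1, 0, 0, -0.7, 0, 0, 0, -1, 0, 0, -0.4, 0, 0, 0, -1, 0, 0, 0, 0, 0, 0, -1, 0, 0, 0, 0, 0, 0, -1]
}}

```text
clock: 7.28
eef_pos: [560.7, 228.1, 86.3]
eef_rot: [[-1.0, 0.017, 0.002], [0.017, 1.0, 0.001], [-0.002, 0.001, -1.0]]
ft_force: [0.9, 0.4, -1.9]
width: 29.0
grasp_force: 60.0
```

Run:
```python
from h import *
togo(cc+75*yc+np.array([0,0,85]),[0,0,-1],yc)
tiles=[]
for n in("scene","top"):
    im,d=bot.get_image(n); np.savez(n+"3.npz",im=im,d=d)
    u,v=((352,190),(236,256))[n=="top"]; a=cv2.resize(im[v-50:v+50,u-50:u+50],None,fx=4,fy=4,interpolation=cv2.INTER_CUBIC); tiles.append(a)
cv2.imwrite("pics/g4.png",np.hstack(tiles))
```

```text
t 7.275 pos [560.7 228.1  86.3] f [ 0.9  0.4 -1.9] w 29.0 rows shift [-0.013 -0.023 -0.032] turn [-0.008  0.013 -0.001]
```

View pics/g4.png

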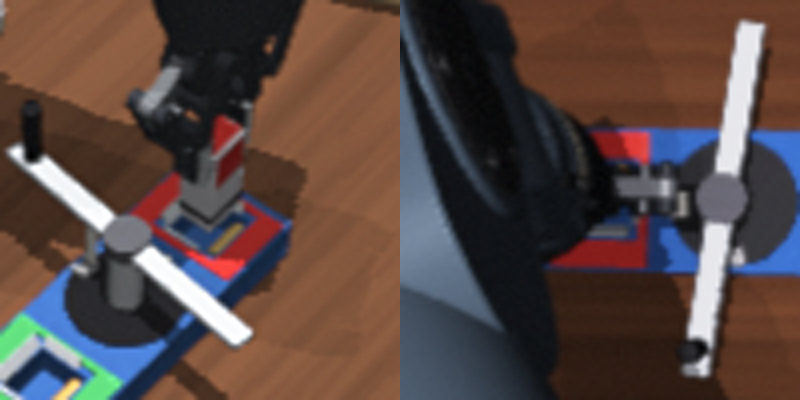

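Foot (scene tile, near corner 213,224) hangs over the pocket, in line with the brass pad at (228,238). Lower gently.

Call:
{"api": "arm_command", "payload": {
  "deltas": [-0.01, -0.02, -0.15, 0, 0.01, 0, -1, 0, 0, -0.15, 0, 0, 0, -1, 0, 0, 0, 0, 0, 0, -1]
}}

```text
clock: 7.75
eef_pos: [559.1, 227.1, 72.5]
eef_rot: [[-1.0, 0.017, -0.002], [0.017, 1.0, 0.0], [0.002, 0.0, -1.0]]
ft_force: [0.4, 0.5, -0.9]
width: 29.1
grasp_force: 60.0
```

Call:
{"api": "arm_command", "payload": {
  "deltas": [0, 0, -0.1, 0, 0, 0, -1, 0, 0, -0.1, 0, 0, 0, -1, 0, 0, 0, 0, 0, 0, -1]
}}

```text
clock: 8.12
eef_pos: [558.7, 227.3, 64.7]
eef_rot: [[-1.0, 0.017, -0.003], [0.017, 1.0, 0.001], [0.003, 0.001, -1.0]]
ft_force: [-4.1, 0.9, 0.0]
width: 29.2
grasp_force: 60.1
```

Call:
{"api": "arm_command", "payload": {
  "deltas": [0, 0, -0.12, 0, 0, 0, -1, 0, 0, -0.12, 0, 0, 0, -1, 0, 0, 0, 0, 0, 0, -1]
}}

```text
clock: 8.5
eef_pos: [558.9, 227.1, 54.6]
eef_rot: [[-1.0, 0.017, -0.003], [0.017, 1.0, 0.0], [0.003, 0.0, -1.0]]
ft_force: [-3.4, 1.3, -3.1]
width: 28.9
grasp_force: 59.8
```

Call:
{"api": "arm_command", "payload": {
  "deltas": [0, 0, -0.1, 0, 0, 0, -1, 0, 0, 0, 0, 0, 0, -1]
}}

```text
clock: 8.75
eef_pos: [559.3, 227.2, 51.1]
eef_rot: [[-1.0, 0.017, -0.002], [0.017, 1.0, 0.0], [0.002, 0.0, -1.0]]
ft_force: [-3.8, 0.5, -2.8]
width: 29.2
grasp_force: 59.9
```

Call:
{"api": "arm_command", "payload": {
  "deltas": [0, 0, -0.1, 0, 0, 0, -1, 0, 0, 0, 0, 0, 0, -1]
}}

```text
clock: 9.0
eef_pos: [559.6, 227.3, 50.8]
eef_rot: [[-1.0, 0.017, 0.001], [0.017, 1.0, 0.001], [-0.001, 0.001, -1.0]]
ft_force: [-14.2, -3.9, 31.2]
width: 28.8
grasp_force: 64.1
```

Call:
{"api": "arm_command", "payload": {
  "deltas": [0, 0, 0.05, 0, 0, 0, -1, 0, 0, 0, 0, 0, 0, 0.15, 0, 0, 0, 0, 0, 0, 0.15, 0, 0, 0, 0, 0, 0, 0.15, 0, 0, 0.5, 0, 0, 0, 0.15, 0, 0, 1, 0, 0, 0, 0.15, 0, 0, 1, 0, 0, 0, 0.15, 0, -1, 0.5, 0, 0, 0, 0.3, 0, -1, 0.2, 0, 0, 0, 0.3, 0, -1, 0, 0, 0, 0, 0.3]
}}

```text
clock: 10.25
eef_pos: [560.3, 106.3, 178.4]
eef_rot: [[-1.0, 0.017, 0.001], [0.017, 1.0, 0.001], [-0.001, 0.001, -1.0]]
ft_force: [0.0, 0.2, -0.2]
width: 55.5
grasp_force: 0.0
```

Call:
{"api": "arm_command", "payload": {
  "deltas": [-0.3, -1, 0, 0.07, -0.684, 0.25, 0.3, -0.3, -1, 0, 0.07, -0.684, 0.25, 0.3, -0.3, -1, 0, 0.07, -0.684, 0.25, 0.3, -0.3, -1, 0, 0.07, -0.684, 0.25, 0.3, 0, -1, 0, 0.07, -0.684, 0.25, 0.3, 0, -1, 0, 0.07, -0.684, 0.25, 0.3, 0, -1, 0, 0, 0, 0, 0.3, 0, -0.5, 0, 0, 0, 0, 0.3, 0, 0, 0, 0, 0, 0, 0.3]
}}

```text
clock: 11.38
eef_pos: [511.7, -194.4, 177.6]
eef_rot: [[-0.798, -0.212, 0.565], [-0.172, 0.977, 0.124], [-0.578, 0.002, -0.816]]
ft_force: [-0.5, -0.0, -0.3]
width: 55.6
grasp_force: 0.0
```

Run:
```python
from h import *
# green foot: red foot truth = grip TCP(531,-104,64.7)-43*zo ; slots 160 apart
redf=np.array([531,-104,64.7])-43*zo; gf=redf-160*yr; print("red foot",redf.round(1),"green",gf.round(1))
togo(gf+105*zo,-zo,yr); togo(gf+43*zo,-zo,yr)
tiles=[]
for n in("scene","top"):
    im,d=bot.get_image(n); np.savez(n+"4.npz",im=im,d=d); C=cloud(n,d)
    h=cv2.cvtColor(im,cv2.COLOR_BGR2HSV).astype(int); m=((h[...,0]<8)|(h[...,0]>172))&(h[...,1]>110)&(h[...,2]>60)
    for lo,hi in((60,95),(34,60)):
        q=C[m&(C[...,2]>lo)&(C[...,2]<hi)&(abs(C[...,1]-227)<30)&(abs(C[...,0]-560)<45)]; print(n,len(q),np.median(q,0).round(1) if len(q) else "")
    u,v=((345,195),(240,256))[n=="top"]; tiles.append(cv2.resize(im[v-50:v+50,u-50:u+50],None,fx=4,fy=4,interpolation=cv2.INTER_CUBIC))
cv2.imwrite("pics/g5.png",np.hstack(tiles))
```

```text
red foot [555.  -98.2  29.5] green [ 592.9 -253.6   29.5]
t 11.375 pos [ 511.7 -194.4  177.6] f [-0.5 -0.  -0.3] w 55.6 rows shift [ 0.566 -1.836 -1.552] turn [-0.02   0.034  0.17 ]
t 11.375 pos [ 511.7 -194.4  177.6] f [-0.5 -0.  -0.3] w 55.6 rows shift [ 1.43  -1.625 -2.822] turn [-0.02   0.034  0.17 ]
scene 95 [559.5 230.4  75.8]
scene 130 [572.3 223.3  35.6]
top 109 [557.1 225.6  73.4]
top 13 [556.1 208.1  34.2]
```

View pics/g5.png

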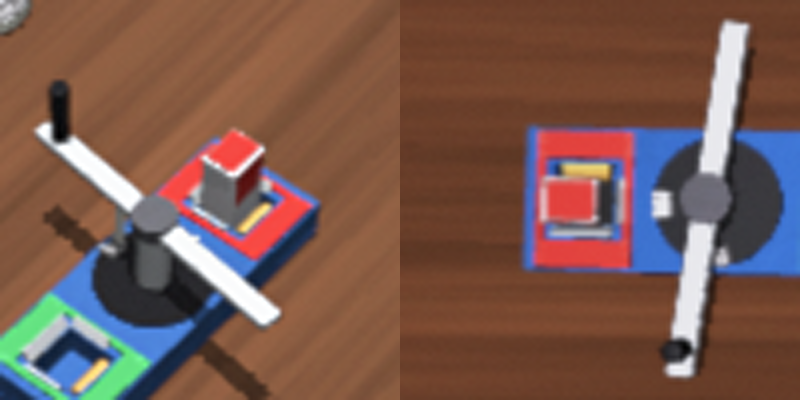

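Red sits home (top face z≈74 in both cameras, upright in the red frame). Next the green one (scene 205,330; top 460,252), using the pose corrected by the red grasp.

Call:
{"api": "arm_command", "payload": {
  "deltas": [0.28, -0.92, -0.4, -0.01, 0.02, 0.085, 0.3, 0.28, -0.92, -0.4, -0.01, 0.014, 0.085, 0.3, 0, 0, -0.75, 0, 0, 0, 0.3, 0.2, 0.049, -0.294, 0, 0, 0, 0.3, 0, 0, 0, 0, 0, 0, 0.3]
}}

```text
clock: 12.1
eef_pos: [541.9, -262.7, 102.7]
eef_rot: [[-0.796, -0.241, 0.555], [-0.197, 0.97, 0.14], [-0.572, 0.002, -0.82]]
ft_force: [-0.6, -0.3, 0.2]
width: 55.0
grasp_force: 0.0
```

Run:
```python
from h import *
gf=np.array([592.9,-253.6,29.5]); togo(gf+43*zo,-zo,yr)
tiles=[]
for n,(u,v) in(("scene",(212,315)),("top",(460,256))):
    im,d=bot.get_image(n); tiles.append(cv2.resize(im[v-50:v+50,u-50:u+50],None,fx=4,fy=4,interpolation=cv2.INTER_CUBIC))
cv2.imwrite("pics/g6.png",np.hstack(tiles))
```

```text
t 12.1 pos [ 541.9 -262.7  102.7] f [-0.6 -0.3  0.2] w 55.0 rows shift [ 0.676  0.081 -0.95 ] turn [-0.011 -0.012 -0.029]
```

View pics/g6.png

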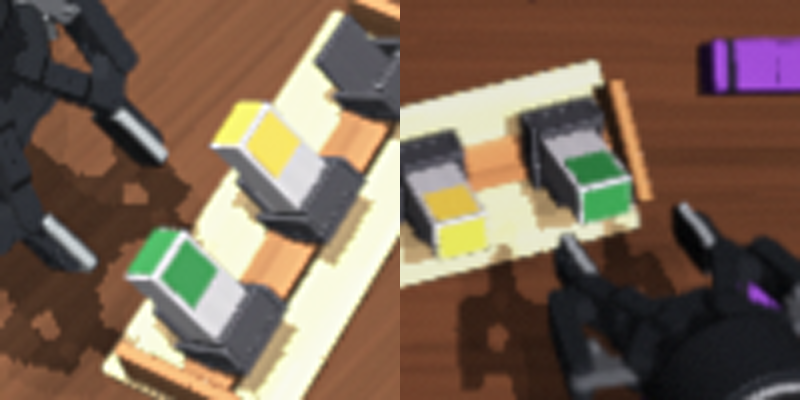

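The green cassette is right ahead (top tile 605,200) between the fingers. Purple bits at the right are look-alikes, clear of the path. Close in.

Call:
{"api": "arm_command", "payload": {
  "deltas": [0, -0.07, 0, -0.01, -0.01, -0.03, 0.3, 0.225, 0.05, -0.317, 0, 0, 0, 0.3, 0.225, 0.05, -0.317, 0, 0, 0, 0.3, 0.225, 0.05, -0.316, 0, 0, 0, 0.3, 0, 0, 0, 0, 0, 0, 0.3, 0, 0, 0, 0, 0, 0, 0.3]
}}

```text
clock: 12.95
eef_pos: [569.0, -261.4, 66.6]
eef_rot: [[-0.795, -0.235, 0.559], [-0.194, 0.972, 0.133], [-0.575, -0.002, -0.818]]
ft_force: [0.2, 1.1, 0.5]
width: 55.7
grasp_force: 0.0
```

Run:
```python
from h import *
gf=np.array([592.9,-253.6,29.5]); togo(gf+43*zo,-zo,yr)
```

```text
t 12.95 pos [ 569.  -261.4   66.6] f [0.2 1.1 0.5] w 55.7 rows shift [-0.001  0.048 -0.046] turn [0.012 0.013 0.012]
```

Call:
{"api": "arm_command", "payload": {
  "deltas": [0, 0.04, -0.04, 0, 0, 0, 0.3, 0, 0, 0, 0, 0, 0, -0.3, 0, 0, 0, 0, 0, 0, -1, 0, 0, 0, 0, 0, 0, -1, 0, 0, 0, 0, 0, 0, -1, 0, 0, 0, 0, 0, 0, -1]
}}

```text
clock: 13.7
eef_pos: [568.8, -259.7, 64.7]
eef_rot: [[-0.795, -0.235, 0.559], [-0.193, 0.972, 0.134], [-0.575, -0.002, -0.818]]
ft_force: [-4.7, -0.8, 5.4]
width: 28.7
grasp_force: 59.1
```

Call:
{"api": "arm_command", "payload": {
  "deltas": [-0.1, -0.024, 0.147, 0, 0, 0, -1, -0.19, -0.047, 0.28, 0, 0, 0, -1, -0.19, -0.047, 0.28, 0, 0, 0, -1, -0.19, -0.047, 0.28, 0, 0, 0, -1, -0.19, -0.047, 0.28, 0, 0, 0, -1, -0.19, -0.047, 0.28, 0, 0, 0, -1, -0.19, -0.047, 0.28, 0, 0, 0, -1, 0, 0, 0.9, 0, 0, 0, -1, 0, 0, 0, 0, 0, 0, -1]
}}

```text
clock: 14.82
eef_pos: [520.4, -273.1, 176.6]
eef_rot: [[-0.793, -0.235, 0.562], [-0.195, 0.972, 0.131], [-0.577, -0.006, -0.817]]
ft_force: [0.1, -0.6, -1.8]
width: 29.1
grasp_force: 59.9
```

Run:
```python
from h import *
togo(cc-75*yc+np.array([0,0,190]),[0,0,-1],yc)
```

```text
t 14.825 pos [ 520.4 -273.1  176.6] f [ 0.1 -0.6 -1.8] w 29.1 rows shift [0.93  8.758 0.335] turn [-0.414  4.09  -1.654]
```

Call:
{"api": "arm_command", "payload": {
  "deltas": [0.1, 0.5, 0.335, -0.069, 0.682, -0.276, -1, 0.1, 0.95, 0, -0.069, 0.682, -0.276, -1, 0.1, 0.95, 0, -0.069, 0.682, -0.276, -1, 0.1, 0.95, 0, -0.069, 0.682, -0.276, -1, 0.1, 0.95, 0, -0.069, 0.682, -0.276, -1, 0.1, 0.95, 0, -0.069, 0.682, -0.276, -1, 0.1, 0.95, 0, 0, 0, 0, -1, 0.1, 0.95, 0, 0, 0, 0, -1, 0.1, 0.95, 0, 0, 0, 0, -1, 0.03, 0.66, 0, 0, 0, 0, -1]
}}

```text
clock: 16.08
eef_pos: [556.3, 80.2, 185.7]
eef_rot: [[-1.0, 0.019, -0.005], [0.019, 1.0, 0.004], [0.005, 0.004, -1.0]]
ft_force: [-0.1, 0.3, -1.8]
width: 28.6
grasp_force: 59.8
```

Call:
{"api": "arm_command", "payload": {
  "deltas": [0, 0, -0.7, 0, 0, 0, -1, 0, 0, -0.8, 0, 0, 0, -1, 0, 0, -0.6, 0, 0, 0, -1, 0, 0, -0.2, 0, 0, 0, -1, 0, 0, 0, 0, 0, 0, -1, 0, 0, 0, 0, 0, 0, -1]
}}

```text
clock: 16.82
eef_pos: [557.2, 78.6, 95.6]
eef_rot: [[-1.0, 0.02, -0.002], [0.02, 1.0, 0.004], [0.002, 0.004, -1.0]]
ft_force: [-0.6, -0.7, -0.4]
width: 29.0
grasp_force: 59.8
```

Run:
```python
from h import *
togo(cc-75*yc+np.array([0,0,85]),[0,0,-1],yc)
tiles=[]
for n in("scene","top"):
    im,d=bot.get_image(n); np.savez(n+"5.npz",im=im,d=d)
    u,v=((318,220),(303,256))[n=="top"]; a=cv2.resize(im[v-50:v+50,u-50:u+50],None,fx=4,fy=4,interpolation=cv2.INTER_CUBIC); tiles.append(a)
cv2.imwrite("pics/g7.png",np.hstack(tiles))
```

```text
t 16.825 pos [557.2  78.6  95.6] f [-0.6 -0.7 -0.4] w 29.0 rows shift [ 0.01  -0.036 -0.264] turn [-0.025 -0.013  0.017]
```

View pics/g7.png

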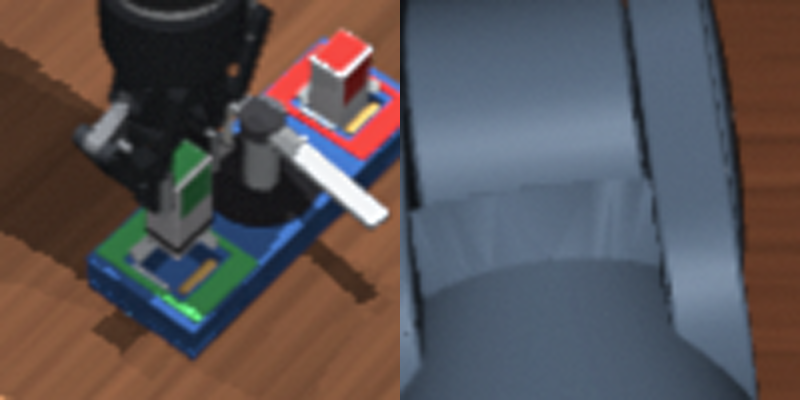

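That is 11 pictures, one over the limit, so I'll view no more and work from numbers. Green hangs over its nest (foot corner at 185,250 in the scene tile, pad at 197,275). Lower it as with red.

Call:
{"api": "arm_command", "payload": {
  "deltas": [0.01, -0.036, -0.25, -0.025, -0.013, 0.017, -1, 0, 0, -0.2, 0, 0, 0, -1, 0, 0, -0.1, 0, 0, 0, -1, 0, 0, 0, 0, 0, 0, -1]
}}

```text
clock: 17.42
eef_pos: [556.7, 77.1, 72.2]
eef_rot: [[-1.0, 0.017, -0.002], [0.017, 1.0, -0.0], [0.002, -0.0, -1.0]]
ft_force: [0.1, 0.5, -1.8]
width: 28.9
grasp_force: 59.8
```

Call:
{"api": "arm_command", "payload": {
  "deltas": [0, 0, -0.1, 0, 0, 0, -1, 0, 0, -0.1, 0, 0, 0, -1, 0, 0, 0, 0, 0, 0, -1]
}}

```text
clock: 17.8
eef_pos: [556.0, 77.2, 64.2]
eef_rot: [[-1.0, 0.017, -0.003], [0.017, 1.0, -0.0], [0.003, -0.0, -1.0]]
ft_force: [-4.1, 1.1, -1.5]
width: 28.8
grasp_force: 60.1
```

Same signature as red. Continue.

Call:
{"api": "arm_command", "payload": {
  "deltas": [0, 0, -0.12, 0, 0, 0, -1, 0, 0, -0.12, 0, 0, 0, -1, 0, 0, 0, 0, 0, 0, -1]
}}

```text
clock: 18.18
eef_pos: [556.2, 77.1, 54.2]
eef_rot: [[-1.0, 0.017, -0.003], [0.017, 1.0, -0.0], [0.003, -0.0, -1.0]]
ft_force: [-3.3, -0.1, -4.5]
width: 28.9
grasp_force: 59.7
```

Call:
{"api": "arm_command", "payload": {
  "deltas": [0, 0, -0.1, 0, 0, 0, -1, 0, 0, -0.06, 0, 0, 0, -1, 0, 0, 0, 0, 0, 0, -1]
}}

```text
clock: 18.55
eef_pos: [557.2, 77.2, 50.8]
eef_rot: [[-1.0, 0.017, 0.0], [0.017, 1.0, -0.0], [-0.0, 0.0, -1.0]]
ft_force: [-11.8, -0.6, 24.1]
width: 28.6
grasp_force: 63.1
```

Call:
{"api": "arm_command", "payload": {
  "deltas": [0, 0, 0.04, 0, 0, 0, -1, 0, 0, 0, 0, 0, 0, 0.15, 0, 0, 0, 0, 0, 0, 0.15, 0, 0, 0, 0, 0, 0, 0.15, 0, 0, 0.5, 0, 0, 0, 0.15, 0, 0, 1, 0, 0, 0, 0.15, 0, 0, 1, 0, 0, 0, 0.15, -1, -1, 0.6, 0, 0, 0, 0.15, -1, -1, 0.2, 0, 0, 0, 0.15, -1, -1, 0, 0, 0, 0, 0]
}}

```text
clock: 19.8
eef_pos: [436.5, -43.8, 183.0]
eef_rot: [[-1.0, 0.017, 0.001], [0.017, 1.0, -0.001], [-0.001, -0.001, -1.0]]
ft_force: [0.6, -0.6, 0.7]
width: 42.6
grasp_force: 0.0
```

Call:
{"api": "arm_command", "payload": {
  "deltas": [-1, -1, 0, 0, 0, 0, 0, -1, -1, 0, 0, 0, 0, 0, 0, 0, 0, 0, 0, 0, 0]
}}

```text
clock: 20.18
eef_pos: [354.8, -124.7, 182.5]
eef_rot: [[-1.0, 0.022, -0.001], [0.022, 1.0, -0.001], [0.001, -0.001, -1.0]]
ft_force: [0.4, 0.4, 1.3]
width: 42.4
grasp_force: 0.0
```

Run:
```python
from h import *
for n in("scene","top"):
    im,d=bot.get_image(n); np.savez(n+"6.npz",im=im,d=d); C=cloud(n,d)
    h=cv2.cvtColor(im,cv2.COLOR_BGR2HSV).astype(int)
    for k,m,y0 in(("red",(h[...,0]<8)|(h[...,0]>172),227),("green",(h[...,0]>45)&(h[...,0]<85),77)):
        q=C[m&(h[...,1]>110)&(h[...,2]>60)&(C[...,2]>60)&(C[...,2]<110)&(abs(C[...,1]-y0)<30)&(abs(C[...,0]-560)<45)]
        t=q[q[:,0]<572] ; print(n,k,len(q),np.median(q,0).round(1),np.percentile(q[:,2],[10,50,90]).round(1))
    x,y,z=C[...,0],C[...,1],C[...,2]
    m=(z>95)&(z<140)&(x>455)&(x<505)&(y>135)&(y<190); v,u=np.nonzero(m); print("knob",m.sum(),C[m].mean(0).round(1),C[m][:,2].max(),u.mean(),v.mean())
    m=(z>78)&(z<93)&(abs(x-480)<50)&(abs(y-160)<40); print("bar",C[m].mean(0).round(1))
o=bot.get_obs();print(o["clock"],o["eef_pos"].round(1))
```

```text
scene red 94 [559.1 228.2  76.4] [67.3 76.4 79.5]
scene green 92 [555.7  78.7  75.6] [64.9 75.6 78.7]
knob 74 [481.7 164.4 117.1] 136.5954410269963 309.8918918918919 171.78378378378378
bar [500.2 161.2  87.6]
top red 108 [558.1 225.8  73.4] [71.3 73.4 75.4]
top green 84 [555.1  75.6  73.9] [72.1 73.9 76.2]
knob 38 [479.9 162.2 124.8] 131.9636448999789 258.1842105263158 293.42105263157896
bar [500.4 159.6  84.4]
20.275 [ 357.3 -123.4  182.6]
```

Both cassettes show tops at z≈74, so both are home, and the keeper is still open. Next the knob at about (480,163), pivot (559,152).

Call:
{"api": "arm_command", "payload": {
  "deltas": [0.384, 0.895, 0, 0, 0, 0, 0, 0.384, 0.895, 0, 0, 0, 0, 0, 0.384, 0.895, 0, 0, 0, 0, 0, 0.384, 0.895, 0, 0, 0, 0, 0, 0.384, 0.895, 0, 0, 0, 0, 0, 0.384, 0.895, 0, 0, 0, 0, 0, 0.384, 0.895, -0.2, 0, 0, 0, 0, 0.384, 0.895, -0.2, 0, 0, 0, 0, 0, 0, 0, 0, 0, 0, 0, 0, 0, 0, 0, 0, 0, 0]
}}

```text
clock: 21.52
eef_pos: [479.6, 164.6, 165.8]
eef_rot: [[-1.0, 0.015, -0.002], [0.015, 1.0, -0.001], [0.002, -0.001, -1.0]]
ft_force: [-0.0, 0.3, 0.4]
width: 42.5
grasp_force: 0.0
```

Run:
```python
from h import *
togo([480,163,97],[0,0,-1],yc)
```

```text
t 21.525 pos [479.6 164.6 165.8] f [-0.   0.3  0.4] w 42.5 rows shift [ 0.01  -0.039 -1.721] turn [ 0.004 -0.015 -0.015]
```

Call:
{"api": "arm_command", "payload": {
  "deltas": [0.01, -0.039, -0.5, 0, -0.015, -0.015, 0, 0, 0, -0.6, 0, 0, 0, 0, 0, 0, -0.6, 0, 0, 0, 0, 0, 0, 0, 0, 0, 0, 0, 0, 0, 0, 0, 0, 0, -0.5, 0, 0, 0, 0, 0, 0, -1, 0, 0, 0, 0, 0, 0, -1, 0, 0, 0, 0, 0, 0, -1, 0, 0, 0, 0, 0, 0, -1]
}}

```text
clock: 22.65
eef_pos: [480.9, 162.2, 99.5]
eef_rot: [[-1.0, 0.02, 0.003], [0.02, 1.0, 0.0], [-0.003, 0.0, -1.0]]
ft_force: [-1.6, -0.1, 7.0]
width: 9.8
grasp_force: 58.5
```

Call:
{"api": "arm_command", "payload": {
  "deltas": [0.028, 0.135, 0, 0, 0, 0, -1, 0.028, 0.135, 0, 0, 0, 0, -1, 0.046, 0.13, 0, 0, 0, 0, -1, 0.046, 0.13, 0, 0, 0, 0, -1, 0.065, 0.123, 0, 0, 0, 0, -1, 0.065, 0.123, 0, 0, 0, 0, -1, 0.08, 0.112, 0, 0, 0, 0, -1, 0.08, 0.112, 0, 0, 0, 0, -1, 0.095, 0.1, 0, 0, 0, 0, -1, 0.095, 0.1, 0, 0, 0, 0, -1]
}}

```text
clock: 23.9
eef_pos: [505.6, 209.8, 99.2]
eef_rot: [[-1.0, 0.02, 0.002], [0.02, 1.0, -0.001], [-0.002, -0.001, -1.0]]
ft_force: [-3.9, -5.1, 10.2]
width: 10.0
grasp_force: 59.9
```

Call:
{"api": "arm_command", "payload": {
  "deltas": [0.108, 0.086, 0, 0, 0, 0, -1, 0.107, 0.086, 0, 0, 0, 0, -1, 0.119, 0.07, 0, 0, 0, 0, -1, 0.118, 0.07, 0, 0, 0, 0, -1, 0.127, 0.053, 0, 0, 0, 0, -1, 0.127, 0.053, 0, 0, 0, 0, -1, 0.133, 0.035, 0, 0, 0, 0, -1, 0.133, 0.035, 0, 0, 0, 0, -1, 0.137, 0.017, 0, 0, 0, 0, -1, 0.137, 0.017, 0, 0, 0, 0, -1]
}}

```text
clock: 25.15
eef_pos: [555.7, 231.6, 99.3]
eef_rot: [[-1.0, 0.019, 0.002], [0.019, 1.0, 0.001], [-0.002, 0.001, -1.0]]
ft_force: [-0.6, 0.9, 3.6]
width: 10.3
grasp_force: 59.3
```

Call:
{"api": "arm_command", "payload": {
  "deltas": [0, 0, 0, 0, 0, 0, -1, 0, 0, 0, 0, 0, 0, -1]
}}

```text
clock: 25.4
eef_pos: [556.7, 231.7, 99.3]
eef_rot: [[-1.0, 0.019, 0.004], [0.019, 1.0, 0.001], [-0.004, 0.001, -1.0]]
ft_force: [3.4, 1.5, 5.0]
width: 10.4
grasp_force: 59.6
```

Run:
```python
from h import *
o=bot.get_obs();print(o["clock"],o["eef_pos"].round(1))
C={}
for n in("scene","top"):
    im,d=bot.get_image(n); C=cloud(n,d); x,y,z=C[...,0],C[...,1],C[...,2]
    m=(z>80)&(z<93)&(abs(x-559)<40)&(y>35)&(y<135); q=C[m]; p=np.polyfit(q[:,1],q[:,0],1); print(n,m.sum(),"slope dx/dy",p[0].round(4),"x at 152",np.polyval(p,152.2).round(1),"carrier slope .0175")
```

```text
25.4 [556.7 231.7  99.3]
scene 200 slope dx/dy -0.0974 x at 152 560.2 carrier slope .0175
top 247 slope dx/dy -0.1107 x at 152 558.7 carrier slope .0175
```

Call:
{"api": "arm_command", "payload": {
  "deltas": [0.05, 0, 0, 0, 0, 0, -1, 0.05, 0, 0, 0, 0, 0, -1, 0, 0, 0, 0, 0, 0, -1]
}}

```text
clock: 25.88
eef_pos: [559.5, 231.9, 99.2]
eef_rot: [[-1.0, 0.019, 0.002], [0.019, 1.0, 0.002], [-0.002, 0.002, -1.0]]
ft_force: [-0.8, 4.3, 7.9]
width: 10.2
grasp_force: 59.9
```

```bash
cat > bar.py <<'E'
from h import *
o=bot.get_obs();print(o["clock"],o["eef_pos"].round(1),o["ft_force"].round(1))
for n in("scene","top"):
    im,d=bot.get_image(n); np.savez(n+"7.npz",im=im,d=d); C=cloud(n,d); x,y,z=C[...,0],C[...,1],C[...,2]
    m=(z>80)&(z<93)&(abs(x-559)<40)&(y>35)&(y<135); q=C[m]; p=np.polyfit(q[:,1],q[:,0],1)
    # bright bar pixels, ray-plane z=86, exclude noise
    c,R,t=cam(n); oo=-R.T@t; r=cloud(n,np.ones((480,640)))-oo; P=oo+r*((86-oo[2])/r[...,2])[...,None]
    h=cv2.cvtColor(im,cv2.COLOR_BGR2HSV).astype(int); w=(h[...,1]<45)&(h[...,2]>170)&(abs(P[...,0]-556)<25)&(P[...,1]>58)&(P[...,1]<135)&(z>78)
    Q=P[w]; v=cv2.fitLine(Q[:,:2].astype(np.float32),cv2.DIST_HUBER,0,.01,.01).ravel()
    for s in(p[0],v[0]/v[1]): print(n,len(Q),"q",round(np.pi/2+np.arctan(s)-.0175,3))
E
python3 bar.py
```

```text
25.875 [559.5 231.9  99.2] [-0.8  4.3  7.9]
scene 165 q 1.491
scene 165 q 1.477
top 229 q 1.48
top 229 q 1.476
```

Keeper at about 1.48. Let go and rise.

Call:
{"api": "arm_command", "payload": {
  "deltas": [0, 0, 0, 0, 0, 0, 0, 0, 0, 0, 0, 0, 0, 0, 0, 0, 0, 0, 0, 0, 0, 0, 0, 0, 0, 0, 0, 0, 0, 0, 0.5, 0, 0, 0, 0, 0, 0, 1, 0, 0, 0, 0, 0, 0, 1, 0, 0, 0, 0, -1, 0, 0.5, 0, 0, 0, 0, -1, 0, 0, 0, 0, 0, 0, -1, 0, 0, 0, 0, 0, 0]
}}

```text
clock: 27.22
eef_pos: [438.1, 230.8, 218.5]
eef_rot: [[-1.0, 0.02, 0.001], [0.02, 1.0, 0.0], [-0.001, 0.0, -1.0]]
ft_force: [-0.1, 0.5, -0.3]
width: 42.6
grasp_force: 0.0
```

Call:
{"api": "arm_command", "payload": {
  "deltas": [-1, 0, 0, 0, 0, 0, 0, -1, 0, 0, 0, 0, 0, 0, -0.5, 0, 0, 0, 0, 0, 0, 0, 0, 0, 0, 0, 0, 0, 0, 0, 0, 0, 0, 0, 0]
}}

```text
clock: 27.85
eef_pos: [340.3, 231.3, 218.4]
eef_rot: [[-1.0, 0.02, 0.002], [0.02, 1.0, 0.0], [-0.002, 0.0, -1.0]]
ft_force: [-0.7, 0.4, -0.5]
width: 42.7
grasp_force: 0.0
```

```bash
python3 bar.py
python3 - <<'E'
from h import *
for n in("scene","top"):
    z=np.load(n+"7.npz"); im,d=z["im"],z["d"]; C=cloud(n,d); h=cv2.cvtColor(im,cv2.COLOR_BGR2HSV).astype(int); s=(h[...,1]>110)&(h[...,2]>60)
    x,y,zz=[C[...,i] for i in range(3)]
    m=(zz>100)&(zz<140)&(abs(x-557)<25)&(abs(y-232)<25); print(n,"knob",C[m].mean(0).round(1))
    for k,mm,a,b in(("red",(h[...,0]<8)|(h[...,0]>172),559,227),("green",(h[...,0]>45)&(h[...,0]<85),557,77),("yel",(h[...,0]>20)&(h[...,0]<34),547,-183)):
        q=C[mm&s&(zz>60)&(zz<110)&(abs(x-a)<30)&(abs(y-b)<30)]; q0=np.load(n+"0.npz")
        print(n,k,len(q),q.mean(0).round(1),q.min(0).round(),q.max(0).round())
E
```

```text
27.85 [340.3 231.3 218.4] [-0.7  0.4 -0.5]
scene 165 q 1.48
scene 165 q 1.477
top 229 q 1.484
top 229 q 1.476
scene knob [554.2 231.2 120.9]
scene red 57 [565.  229.5  73.4] [556. 215.  60.] [573. 246.  83.]
scene green 40 [555.1  78.9  72.5] [544.  67.  60.] [569.  92.  79.]
scene yel 168 [ 548.8 -180.1   82.2] [ 524. -196.   69.] [ 564. -166.   95.]
top knob [552.5 229.8 122.7]
top red 41 [564.6 226.1  73.5] [561. 215.  70.] [568. 237.  77.]
top green 49 [551.2  75.6  73.7] [546.  65.  68.] [555.  86.  78.]
top yel 154 [ 546.7 -183.7   80.7] [ 529. -198.   64.] [ 564. -170.   91.]
```

Everything checks out: the keeper is at about 1.48, both cassettes are home, and the yellow one has not moved.

```bash
python3 -c "from plant import bot; print(bot.close_job())"
```

```text
the job is handed in; nothing more can be done
None
```

Job handed in at 27.9 s; no verdict came back, but my last camera readings showed green and red home in their nests, the keeper let go at about 1.48 rad, and yellow still in the rack; I viewed 11 pictures, one over the limit of 10.

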